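# Change over the vial boxes: flip one lid shut and the other open

### The job

The small vial box is full and the wide one is needed next: tip the small box's open lid forward past upright so that it falls shut, and lift the wide box's lid by its front lip with the fingertips and push it back past upright until it leans open on its own; either may be done first. Only push gently with the fingers: do not pinch a lid, do not lift, tip or shove the boxes, and leave everything else on the bench where it is.

Things in the scene. Friction and masses are not known exactly. Their poses are not given: they have to be found in the camera images.
- wide_box: white vial box, loose, 1.6 kg, 120 (its x) x 180 (its y) x 75 mm high without lid, uncapped vials below its rim; starts shut. Origin: centre of underside; front faces its -x, roughly to the robot; the hinge runs along y at its back top edge (x +60, z 75 mm). Over 4 N at the top of the lid against its stop rocks it.
- wide_lid (a joint): lid angle in rad: 0 = shut, lying level on the box; 1.571 = upright; 1.95 = fully open, leaning back on its stop. It falls shut below upright and falls open beyond it, slowly (damped hinge, some 1 to 2 s; it needs about 1 N at the lip to raise it, a little more when moved fast).
- wide_hinge (a point): on the lid's hinge line, middle of the width; turns with the lid: its own -x points from the hinge to the lip, its z out of the lid's outer face. The lid is a flat white plate about 7 mm thick, 184 mm wide and 142 mm long from hinge to lip edge.
- wide_lip (a point): middle of the lid's free edge, halfway through its thickness, 142 mm from the hinge. With the lid shut this edge stands out 22 mm beyond the box's front wall over the full width, with free space under it, its underside 75 mm above the bench; fingertips fit under it at a slant.
- small_box: white vial box, loose, 1.6 kg, 110 (its x) x 120 (its y) x 65 mm high without lid, nine blue-capped vials below its rim; starts open. Origin: centre of underside; front faces its -x, roughly to the robot; the hinge runs along y at its back top edge (x +55, z 65 mm). Over 4 N at the top of the lid against its stop rocks it.
- small_lid (a joint): lid angle in rad: 0 = shut, lying level on the box; 1.571 = upright; 1.95 = fully open, leaning back on its stop. It falls shut below upright and falls open beyond it, slowly (damped hinge, some 1 to 2 s; it needs about 1 N at the lip to raise it, a little more when moved fast).
- small_hinge (a point): on the lid's hinge line, middle of the width; turns with the lid: its own -x points from the hinge to the lip, its z out of the lid's outer face. The lid is a flat white plate about 7 mm thick, 124 mm wide and 132 mm long from hinge to lip edge.
- small_lip (a point): middle of the lid's free edge, halfway through its thickness, 132 mm from the hinge. With the lid shut this edge stands out 22 mm beyond the box's front wall over the full width, with free space under it, its underside 65 mm above the bench; fingertips fit under it at a slant.
- amber: amber glass bottle with a blue cap, 64 mm across, 170 mm tall, origin under its centre; loose, to be left alone
- beaker: small glass beaker, 60 mm across, 80 mm tall, origin under its centre; loose, to be left alone
- vial_a: capped glass vial, 22 mm across, 46 mm tall, standing between the two boxes, origin under its centre; loose, to be left alone
- vial_b: capped glass vial, 22 mm across, 46 mm tall, standing in front of the wide box, off to one side, origin under its centre; loose, to be left alone
- cap_tray: shallow white tray of blue caps, 130 x 90 x 30 mm, origin under its centre; loose, to be left alone
- carton: yellow carton, 120 x 70 x 35 mm, origin under its centre; loose, to be left alone
- flask: glass volumetric flask, 76 mm across, 175 mm tall, origin under its centre; loose, to be left alone
- scoop: thin steel lab scoop, 180 mm long, lying on the bench; loose, to be left alone
Things that resemble listed ones, but are neither listed nor needed, are in the scene too. What is shaped like the small_box but purple is not meant. What is shaped like the wide_box but green is not meant.

How it is judged:
At the end, for the whole second after the job is handed in: The wide box's lid leans back open on its stop (over 1.85 rad), the small box's lid lies shut (under 0.06 rad), both lids still (under 0.1 rad/s), both boxes standing flat (within 0.05 rad, 4 mm) and at rest (under 0.02 m/s) (value of joint wide_lid above 1.85 rad and value of joint small_lid below 0.06 rad and velocity of joint wide_lid between -0.1 and 0.1 rad/s and velocity of joint small_lid between -0.1 and 0.1 rad/s and linear speed of each of wide_box, small_box below 0.02 m/s and angle between each of wide_box, small_box's own z axis and vertical below 0.05 rad and height (world z) of each of wide_box, small_box below 0.004 m); the robot touches nothing.
It fails at once if the wide box is lifted, tipped or shoved (raised over 10 mm, tilted over 0.12 rad, or moved over 30 mm) (height (world z) of wide_box above 0.01 m or angle between wide_box's own z axis and vertical above 0.12 rad or distance of wide_box from where it was at the start of the episode above 0.03 m).
It fails at once if the small box is lifted, tipped or shoved (raised over 10 mm, tilted over 0.12 rad, or moved over 30 mm) (height (world z) of small_box above 0.01 m or angle between small_box's own z axis and vertical above 0.12 rad or distance of small_box from where it was at the start of the episode above 0.03 m).
It fails at once if the wide box's lid is pinched or forced: the fingers bear on the box and lid with over 20 N (contact force between the fingers and wide_box above 20 N).
It fails at once if the small box's lid is pinched or forced: the fingers bear on the box and lid with over 20 N (contact force between the fingers and small_box above 20 N).
It fails at once if a bystander (bottle, beaker, vial, tray, carton, flask or scoop) is moved over 20 mm (distance of any of amber, beaker, vial_a, vial_b, cap_tray, carton, flask, scoop from where it was at the start of the episode above 0.02 m).
It also fails if it takes over 64 s, if anything falls off the work surface, if the arm or the gripper's body presses on something with over 40 N, if the wrist force passes 120 N, or if a joint passes its speed limit or range.

### The arm

A 6-joint arm with a two-finger parallel gripper is mounted at the origin on the work surface. World frame = base frame: x ahead of the robot, y to its left, z up, the work surface at z = 0. Lengths are in m, angles in rad, forces in N, time in s.
With the tool pointing down it reaches from about 0.375 to 0.925 m from the base axis. Payload 5.7 kg.
Tool frame: the origin (TCP) lies midway between the tips of the shut fingers; the grasp point (between the pads) lies 19 mm behind it; z points along the fingers, x is the direction in which the jaws open and shut, and the axes are right-handed (so a half turn about z gives the same grasp; the last joint's range is limited). The gripper opens to 88 mm and grips with 3 to 60 N. Pads are 20 mm wide; open, the fingers measure 115 mm over their backs; the gripper's body (75 mm by 178 mm) begins 61 mm behind the grasp point.
Start: joints at [-1.274, 0.359, 1.51, -0, 1.272, -0.115], TCP at [0.24, -0.55, 0.223] pointing down, gripper open.
Joint ranges: [-2.97, 2.97], [-1.01, 2.36], [0.21, 2.38], [-0.96, 4.11], [0.2, 2.71], [-2.98, 2.98]. Speed limits (rad/s): [2.39, 2.39, 3.14, 3.14, 3.14, 3.14].

### API

Orientations are given as a unit quaternion [x, y, z, w].
In Python, from bench import move_ptp, servo_line, goto_joints, move_gripper, sleep, inverse_kinematics, capture, PlanningError, close_job, spot_in, silhouettes, current_clock, current_joint_pos, current_qvel, current_joint_torque, current_position, current_orientation, current_force, current_torque, current_finger_gap gives the robot as it stands. Calls block until the motion is done:
- move_ptp(position, orientation): joint-space move of the TCP to a pose.
- servo_line(position, orientation=None, rate=0.15, contact_N=None): straight line of the TCP; orientation=None keeps the orientation; rate is the mean speed in m/s. With contact_N (N) it stops when the force on the tool has changed by that much, and returns True; else False.
- goto_joints(angles): joint-space move.
- move_gripper(opening): finger opening in m; the grip force is fixed at half the most; returns when the fingers have stopped.
- sleep(seconds).
- inverse_kinematics(position, orientation): joint angles nearest the present ones, or None.
- capture(name): name is "scene" or "side" or "wrist"; returns a dict with "image" (420x560x3 uint8, blue, green, red), "range_z" (420x560 float32, m along the optical axis (not along the pixel's ray), 0 where there is no reading), "intrinsics" (3x3 intrinsics, pixels), "k1" (the pictures are not rectified: a ray, as slopes to the right and down, at radius r is drawn at 1 + k1 r^2 times it, then the intrinsics apply), "R" (3x3) and "t" (3): a world point X has camera coordinates R X + t. Camera axes: x right, y down, z forward; pixel columns grow to the right and rows downward; lengths in m; the calibration is good to about 2 mm. A picture is of the moment at which its call begins.
A pose or a line that the arm cannot do raises PlanningError and nothing moves.
- close_job(): hands the job in, once; it reports no verdict.
Trained networks look in the newest picture that a camera, given by its name, has taken for a name from the list of things; names that differ only in an ending like _2 or _b are one class to them, and where a whole thing is asked for, a point or a joint stands for the part that bears it (a point fixed in the world has none). Each returns a list of dicts, best first, with "conf" (0 to 1); they miss things now and then, are a little off and sometimes report something else, mostly with a low value. They report only what shows in the picture. A call takes as long as a camera call. They do not tell look-alikes from the thing itself.
- spot_in(camera, query): "xy" ([column, row] in pixels, amid what is visible of it).
- silhouettes(camera, query): "region" (420x560 bool, what is visible of it) and "xy" ([column, row] in pixels, amid what is visible of it).
Readings, each from a call of its own:
- current_clock(): time.
- current_joint_pos(): joint angles.
- current_qvel(): joint speeds.
- current_joint_torque(): joint torques, N m.
- current_position(): TCP position.
- current_orientation(): TCP orientation.
- current_force(): force on the tool from outside, world axes, zero at the start.
- current_torque(): the same for the moment, N m.
- current_finger_gap(): finger opening in m.
Only numpy, scipy, OpenCV 4.12 (cv2) and the standard library are available. Lean on these libraries where they do the work, as an engineer would, in place of code of your own. Each camera call takes 0.05 s, during which the arm holds its last target. There are 200 camera calls.

## Working session

There is one attempt and no reset: what is moved stays moved. The work goes in short steps, each a Python script; the robot and the scene stay as the last script left them, time stands still between calls to the robot, and variables do not carry over. Pictures are saved under pics/ and viewed, about 8 in all and at most 12, crops included, and the job is handed in when it is done.

```bash
mkdir -p pics
cat > h.py <<'E'
import numpy as np, cv2
from bench import *
def pts(c):
    """world XYZ per pixel (nan where no reading)"""
    z=c["range_z"].astype(float); h,w=z.shape
    u,v=np.meshgrid(np.arange(w),np.arange(h))
    K=c["intrinsics"]; 
    n=cv2.undistortPoints(np.stack([u,v],-1).reshape(-1,1,2).astype(float),K,np.array([c["k1"],0,0,0,0.])).reshape(h,w,2)
    P=np.dstack([n[...,0]*z,n[...,1]*z,z]); P[z<=0]=np.nan
    return (P-c["t"])@c["R"]
E
python3 - <<'E'
from h import *
for n in ("scene","side"):
    c=capture(n); cv2.imwrite(f"pics/{n}0.png",c["image"]); P=pts(c); np.savez(f"{n}0.npz",P=P,im=c["image"])
    print(n,"cam at",(-c["R"].T@c["t"]).round(3), c["R"][2].round(2))
    for q in ("wide_box","wide_lid","small_box","small_lid","vial_a","vial_b","amber","beaker","cap_tray","carton","flask","scoop"):
        for s in silhouettes(n,q):
            if s["conf"]<.3: continue
            p=P[s["region"]]; p=p[~np.isnan(p[:,0])]
            print(q,round(s["conf"],2),np.round(s["xy"]),len(p),*(np.percentile(p,[3,50,97],axis=0).round(3).tolist() if len(p) else []))
print(current_clock())
E
```

```text
scene cam at [ 1.237 -0.437  0.744] [-0.7   0.38 -0.6 ]
wide_box 0.77 [346. 203.] 3492 [0.449, 0.095, 0.004] [0.55, 0.168, 0.081] [0.606, 0.285, 0.087]
wide_box 0.7 [343. 140.] 1828 [0.145, 0.299, 0.008] [0.239, 0.381, 0.08] [0.304, 0.47, 0.088]
wide_lid 0.84 [345. 193.] 2051 [0.442, 0.1, 0.079] [0.525, 0.183, 0.083] [0.594, 0.28, 0.087]
wide_lid 0.58 [337. 132.] 994 [0.134, 0.307, 0.079] [0.224, 0.39, 0.084] [0.305, 0.481, 0.088]
small_box 0.86 [185. 208.] 1973 [0.247, -0.281, 0.006] [0.338, -0.221, 0.071] [0.367, -0.151, 0.076]
small_box 0.76 [224. 252.] 2665 [0.464, -0.269, 0.004] [0.588, -0.214, 0.089] [0.626, -0.154, 0.186]
small_box 0.55 [ 96. 228.] 2272 [0.188, -0.536, 0.007] [0.268, -0.465, 0.07] [0.315, -0.395, 0.075]
small_lid 0.87 [ 85. 218.] 1405 [0.178, -0.541, 0.068] [0.251, -0.473, 0.072] [0.314, -0.403, 0.076]
small_lid 0.77 [224. 248.] 1608 [0.568, -0.271, 0.058] [0.606, -0.216, 0.136] [0.628, -0.156, 0.186]
small_lid 0.6 [188. 204.] 1348 [0.207, -0.275, 0.002] [0.307, -0.209, 0.073] [0.366, -0.136, 0.076]
vial_a 0.59 [282. 230.] 161 [0.457, -0.018, -0.001] [0.513, -
[... 2153 characters left out ...]
9, 0.012, 0.079] [0.718, 0.029, 0.167]
beaker 0.71 [320. 237.] 666 [0.345, -0.036, 0.007] [0.366, 0.006, 0.056] [0.397, 0.02, 0.079]
cap_tray 0.96 [163. 336.] 2638 [0.391, 0.405, 0.0] [0.457, 0.451, 0.012] [0.524, 0.501, 0.03]
cap_tray 0.51 [228. 193.] 1051 [0.674, -0.025, 0.003] [0.691, 0.012, 0.077] [0.726, 0.029, 0.167]
carton 0.6 [164. 334.] 2703 [0.391, 0.403, -0.0] [0.457, 0.451, 0.012] [0.524, 0.501, 0.03]
flask 0.58 [318. 153.] 374 [0.644, -0.449, 0.004] [0.668, -0.434, 0.057] [0.685, -0.412, 0.173]
scoop 0.7 [118. 290.] 254 [0.594, 0.395, -0.002] [0.664, 0.42, 0.005] [0.757, 0.439, 0.008]
scoop 0.36 [282. 231.] 127 [0.495, -0.011, 0.002] [0.502, 0.0, 0.024] [0.512, 0.006, 0.045]
1.3
```

View pics/scene0.png

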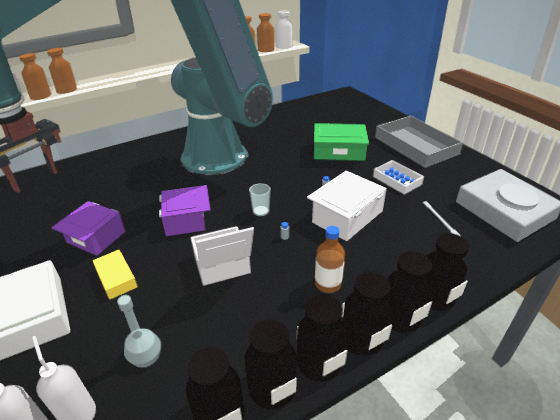

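View pics/side0.png

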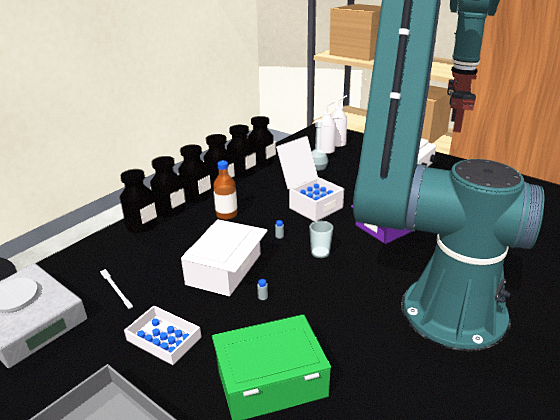

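Scene view: the white open small box is at (224,252) and the white shut wide box at (346,203). The purple boxes at (185,208) and (96,228) and the green box at (340,140) are look-alikes with the wrong colour. The side view agrees, with the small box at (306,186) and the wide box at (222,258). Next I fit the geometry and confirm in a crop.

Run:
```python
from h import *
D=[np.load(f"{n}0.npz") for n in ("scene","side")]
for n,d in zip(("scene","side"),D):
    P=d["P"]; im=d["im"].astype(int); ok=(im.max(2)-im.min(2)<45)&(im.max(2)>90)
    m=ok&(P[...,0]>.40)&(P[...,0]<.64)&(P[...,1]>.06)&(P[...,1]<.33)&(P[...,2]>.075)&(P[...,2]<.095)
    q=P[m]; r=cv2.minAreaRect(q[:,:2].astype(np.float32)); print(n,"wide",len(q),np.round(r[0],3),np.round(r[1],3),round(r[2],1),"z",np.percentile(q[:,2],[5,50,95]).round(4)); print(cv2.boxPoints(r).round(3).tolist())
    m=ok&(P[...,0]>.42)&(P[...,0]<.70)&(P[...,1]>-.32)&(P[...,1]<-.10)&(P[...,2]>.085)&(P[...,2]<.22)
    q=P[m]
    for _ in range(4):
        c=q.mean(0); nrm=np.linalg.svd(q-c,full_matrices=False)[2][2]; k=abs((q-c)@nrm)<.004; 
        if k.sum()>100:q=q[k]
    print(n,"small lid",len(q),c.round(3),nrm.round(3),q.min(0).round(3),q.max(0).round(3))
    y=np.array([-nrm[1],nrm[0],0]);y/=np.linalg.norm(y);e=np.cross(nrm,y)
    print(" yaxis",y.round(3),"yext",np.percentile((q-c)@y,[1,99]).round(3),"e",e.round(3),np.percentile((q-c)@e,[1,99]).round(3))
    m=ok&(P[...,0]>.42)&(P[...,0]<.62)&(P[...,1]>-.32)&(P[...,1]<-.10)&(P[...,2]>.058)&(P[...,2]<.07)
    q=P[m]; r=cv2.minAreaRect(q[:,:2].astype(np.float32)); print(" rim",len(q),np.round(r[0],3),np.round(r[1],3),round(r[2],1),cv2.boxPoints(r).round(3).tolist())
a=cv2.resize(D[0]["im"][170:300,170:400],None,fx=3,fy=3,interpolation=2); b=cv2.resize(D[1]["im"][130:300,170:350],None,fx=2.2,fy=2.2)
w=690; b=cv2.resize(D[1]["im"][130:310,160:360],(220,198)); cv2.imwrite("pics/crop.png",np.vstack([a,np.pad(b,((0,0),(0,w-220),(0,0)))]))
```

```text
scene wide 2087 [0.52  0.192] [0.151 0.188] 15.8 z [0.0791 0.0834 0.0866]
[[0.42100000381469727, 0.26100000739097595], [0.4729999899864197, 0.07999999821186066], [0.6179999709129333, 0.12200000137090683], [0.5669999718666077, 0.30300000309944153]]
scene small lid 1344 [ 0.608 -0.216  0.143] [-0.93   0.156  0.333] [ 0.575 -0.277  0.085] [ 0.635 -0.152  0.189]
 yaxis [-0.166 -0.986  0.   ] yext [-0.061  0.058] e [ 0.328 -0.055  0.943] [-0.06   0.047]
 rim 278 [ 0.52 -0.2 ] [0.12  0.123] 80.0 [[0.4490000009536743, -0.24899999797344208], [0.5699999928474426, -0.27000001072883606], [0.5899999737739563, -0.15199999511241913], [0.4690000116825104, -0.13099999725818634]]
side wide 2620 [0.518 0.194] [0.148 0.19 ] 16.6 z [0.0791 0.083  0.086 ]
[[0.41999998688697815, 0.2639999985694885], [0.4740000069141388, 0.0820000022649765], [0.6159999966621399, 0.12399999797344208], [0.5619999766349792, 0.3059999942779541]]
side small lid 1036 [ 0.599 -0.21   0.136] [-0.913  0.164  0.373] [ 0.567 -0.277  0.085] [ 0.629 -0.147  0.187]
 yaxis [-0.177 -0.984  0.   ] yext [-0.06   0.063] e [ 0.367 -0.066  0.928] [-0.054  0.052]
 rim 318 [ 0.517 -0.199] [0.128 0.123] 79.4 [[0.4449999928474426, -0.25], [0.5649999976158142, -0.27300000190734863], [0.5889999866485596, -0.1469999998807907], [0.4690000116825104, -0.125]]
```

View pics/crop.png

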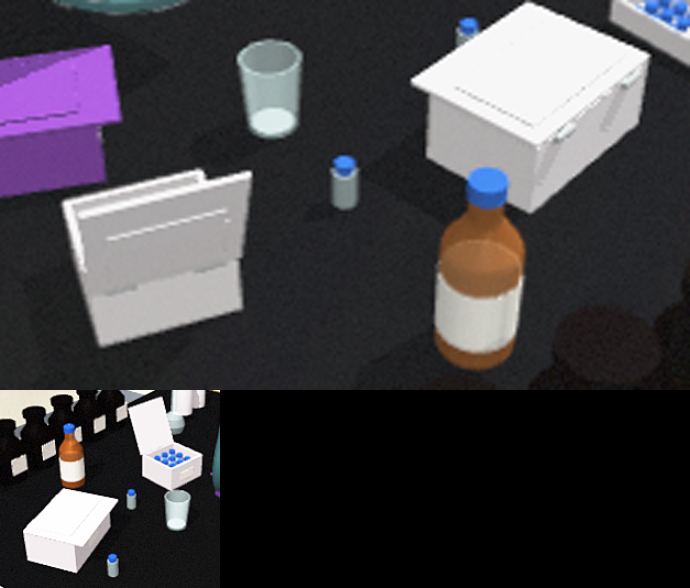

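The crop confirms both targets: small white box open on the left, wide white box shut on the right. Now I'll check IK for both strokes.

```bash
cat >> h.py <<'E'
from scipy.spatial.transform import Rotation as Rn
PSI=np.deg2rad(16.2); WX=np.array([np.cos(PSI),np.sin(PSI),0]); WY=np.array([-WX[1],WX[0],0])
WH=np.array([.519,.193,.075])+.071*WX           # wide hinge
SX=np.array([.985,-.172,0]); SY=np.array([.172,.985,0]); SC=np.array([.518,-.1995,0])
def quat(d,xh):
    z=d/np.linalg.norm(d); x=xh-z*(xh@z); x/=np.linalg.norm(x)
    return Rn.from_matrix(np.column_stack([x,np.cross(z,x),z])).as_quat()
def wide_tool(a,yaw=0,flip=1):
    h=np.cos(yaw)*WX+np.sin(yaw)*WY; s=np.cross([0,0,1],h)
    return quat(np.cos(a)*h-np.sin(a)*np.array([0,0,1]),flip*s), h
def wide_tcp(th,a,h,r=.131,yo=0.,gap=0.):
    """TCP for the upper tip corner touching the lid's inner face at r from the hinge"""
    g=gap+max(0,(.142-r)*np.tan(max(0,a-th)))
    c=WH+WY*yo+WX*(-r*np.cos(th)-g*np.sin(th))+np.array([0,0,1])*(r*np.sin(th)-g*np.cos(th))
    return c-.010*(np.sin(a)*h+np.cos(a)*np.array([0,0,1]))
E
python3 - <<'E'
from h import *
D=np.load("scene0.npz")["P"]; P=D[(D[...,2]>.1)&(D[...,0]>.55)&(D[...,0]<.95)&(abs(D[...,1]+.2)<.25)]
for y in np.arange(-.4,.05,.05):
    q=P[(abs(P[:,1]-y)<.025)&(P[:,0]>.65)]
    if len(q): print("tall behind y",y.round(2),q[:,0].min().round(3),q[:,2].max().round(3))
for f in (1,-1):
    q=quat(np.array([0,0,-1.]),f*SY)
    for s,z in ((.145,.35),(.145,.145),(.047,.145),(.047,.35)):
        print("small",f,s,z,np.round(j,2) if (j:=inverse_kinematics(SC+s*SX+[0,0,z],q)) is not None else None)
for a in (25,35,45,55):
  for yaw in (-30,0,30):
    for f in (1,-1):
      q,h=wide_tool(np.deg2rad(a),np.deg2rad(yaw),f); A=np.deg2rad(a)
      W=[wide_tcp(0,A,h,gap=.012)-.06*WX]+[wide_tcp(t,A,h,gap=.01*(t==0)) for t in (0,.4,.8,1.2,1.5,1.75)]
      J=[inverse_kinematics(p,q) for p in W]
      print(a,yaw,f,"".join("-x"[j is not None] for j in J),None if J[1] is None else J[1] if isinstance(J[1],list) else J[1].round(2), None if J[-1] is None else np.round(J[-1],2))
E
```

```text
tall behind y -0.4 0.837 0.169
tall behind y -0.35 0.837 0.169
tall behind y -0.3 0.834 0.168
tall behind y -0.25 0.831 0.168
tall behind y -0.2 0.842 0.167
tall behind y -0.15 0.826 0.169
tall behind y -0.1 0.845 0.169
tall behind y -0.05 0.687 0.169
tall behind y -0.0 0.684 0.172
small 1 0.145 0.35 [-0.43  0.43  1.09 -0.    1.62 -1.82]
small 1 0.145 0.145 [-0.43  0.56  1.36 -0.    1.21 -1.82]
small 1 0.047 0.145 [-0.47  0.44  1.59 -0.    1.11 -1.87]
small 1 0.047 0.35 [-0.47  0.28  1.32 -0.    1.55 -1.87]
small -1 0.145 0.35 [-0.43  0.43  1.09 -0.    1.62  1.32]
small -1 0.145 0.145 [-0.43  0.56  1.36 -0.    1.21  1.32]
small -1 0.047 0.145 [-0.47  0.44  1.59 -0.    1.11  1.28]
small -1 0.047 0.35 [-0.47  0.28  1.32 -0.    1.55  1.28]
25 -30 1 ------- None None
25 -30 -1 ------- None None
25 0 1 ------- None None
25 0 -1 ------- None None
25 30 1 -----xx None [-0.28  0.51  2.23  1.85  0.98  1.99]
25 30 -1 -----xx None [-0.28  0.51  2.23  1.85  0.98 -1.15]
35 -30 1 ------- None None
35 -30 -1 ------- None None
35 0 1 -----xx None [0.2  0.33 2.27 2.97 0.43 1.68]
35 0 -1 -----xx None [ 0.2   0.33  2.27  2.97  0.43 -1.46]
35 30 1 ----xxx None [-0.2   0.38  2.15  1.61  0.77  2.35]
35 30 -1 ----xxx None [-0.2   0.38  2.15  1.61  0.77 -0.8 ]
45 -30 1 ------- None None
45 -30 -1 ------- None None
45 0 1 ------- None None
45 0 -1 ------- None None
45 30 1 ---xxxx None [-0.12  0.3   2.04  1.22  0.65  2.82]
45 30 -1 ---xxxx None [-0.12  0.3   2.04  1.22  0.65 -0.32]
55 -30 1 ---xxxx None [ 0.47  0.3   1.88 -0.72  0.6  -0.33]
55 -30 -1 ----xxx None [ 0.47  0.3   1.88 -0.72  0.6   2.81]
55 0 1 ----xxx None [ 0.21  0.23  1.99  0.13  0.32 -1.75]
55 0 -1 ----xxx None [0.21 0.23 1.99 0.13 0.32 1.4 ]
55 30 1 --x---x None [-0.03  0.27  1.92  0.77  0.66 -2.96]
55 30 -1 --xxxxx None [-0.03  0.27  1.92  0.77  0.66  0.18]
```

Run:
```python
from h import *
for yo in (-.03,0,.03):
 for a in (50,55,60,65,70):
  for yaw in (-40,-20,0,20,40):
      f=1; q,h=wide_tool(np.deg2rad(a),np.deg2rad(yaw),f); A=np.deg2rad(a)
      W=[wide_tcp(0,A,h,gap=.012,yo=yo)-.04*WX]+[wide_tcp(t,A,h,yo=yo,gap=.01*(t==0)) for t in (0,.2,.4,.8,1.2,1.5,1.75)]
      J=[inverse_kinematics(p,q) for p in W]
      s="".join("-x"[j is not None] for j in J)
      if s.count("x")>=6: print(yo,a,yaw,s,np.round(next(j for j in J if j is not None),2),W[0].round(3),W[1].round(3))
```

```text
-0.03 50 40 -xxxxxxx [-0.4   0.56  2.32  1.44  0.69  1.99] [0.427 0.13  0.043] [0.465 0.141 0.045]
-0.03 60 -20 -x-xxxxx [0.31 0.45 2.35 4.06 0.24 1.  ] [0.423 0.137 0.039] [0.461 0.148 0.041]
-0.03 60 20 -xx-xxxx [-0.13  0.45  2.36  1.73  0.36  2.29] [0.424 0.131 0.039] [0.463 0.142 0.041]
-0.03 65 -40 --xxxxxx [ 0.42  0.34  2.16 -0.78  0.46 -0.06] [0.423 0.14  0.035] [0.461 0.151 0.037]
-0.03 65 -20 --xxxxxx [ 0.28  0.3   2.24 -0.68  0.23 -0.59] [0.422 0.137 0.035] [0.461 0.148 0.037]
-0.03 65 20 -x-xxxxx [-0.07  0.42  2.29  1.28  0.29  2.8 ] [0.424 0.131 0.035] [0.462 0.142 0.037]
-0.03 65 40 xxx--xxx [-0.22  0.43  2.29  1.04  0.48  2.56] [0.426 0.129 0.035] [0.465 0.14  0.037]
-0.03 70 -40 xxxxxxxx [ 0.37  0.42  2.24 -0.83  0.34 -0.01] [0.423 0.14  0.029] [0.461 0.151 0.031]
-0.03 70 -20 -xxxxxxx [ 0.25  0.42  2.22 -0.58  0.2  -0.7 ] [0.422 0.137 0.029] [0.46  0.148 0.031]
-0.03 70 0 --xxxxxx [ 0.12  0.29  2.21  0.19  0.31 -1.91] [0.422 0.134 0.029] [0.461 0.145 0.031]
-0.03 70 20 -xxxxxxx [-0.01  0.42  2.23  0.78  0.29 -2.95] [0.424 0.131 0.029] [0.462 0.142 0.031]
0 50 40 -xxxx
[... 1489 characters left out ...]
.035] [0.444 0.206 0.037]
0.03 65 20 -xxxxxxx [0.11 0.42 2.3  1.39 0.22 2.84] [0.407 0.189 0.035] [0.446 0.2   0.037]
0.03 65 40 xx--xxxx [-0.05  0.42  2.32  1.17  0.41  2.59] [0.41  0.186 0.035] [0.448 0.198 0.037]
0.03 70 -40 xxxxxxxx [ 0.54  0.44  2.19 -0.76  0.41  0.07] [0.406 0.198 0.029] [0.444 0.209 0.031]
0.03 70 -20 xxxxxxxx [ 0.43  0.41  2.27 -0.85  0.22 -0.26] [0.405 0.195 0.029] [0.444 0.206 0.031]
0.03 70 0 --xxxxxx [ 0.29  0.3   2.19 -0.01  0.3  -1.56] [0.406 0.191 0.029] [0.444 0.202 0.031]
0.03 70 20 -xxxxxxx [ 0.15  0.42  2.23  0.73  0.24 -2.74] [0.407 0.188 0.029] [0.445 0.2   0.031]
0.03 70 40 x-xxxxxx [0.03 0.41 2.27 0.86 0.38 2.97] [0.409 0.186 0.029] [0.448 0.197 0.031]
```

```bash
cat >> h.py <<'E'
def wide_path(a,h,r,yo,ths):
    p0=wide_tcp(0,a,h,r,yo,gap=.006)
    pre=p0-.045*WX; return [pre+[0,0,.22],pre,p0]+[wide_tcp(t,a,h,r,yo) for t in ths]
E
python3 - <<'E'
from h import *
for yo in (-.02,0,.02):
 for a,r in ((66,.133),(70,.133),(73,.133),(76,.134)):
  for yaw in (-45,-35,-20,-10,0,10):
      A=np.deg2rad(a); q,h=wide_tool(A,np.deg2rad(yaw)); W=wide_path(A,h,r,yo,np.arange(.1,1.8,.15))
      J=[inverse_kinematics(p,q) for p in W]
      s="".join("-x"[j is not None] for j in J)
      if "-" not in s: J=np.array(J); print(yo,a,yaw,s,J[0].round(2),J[1].round(2),J[2].round(2),J[-1].round(2),"maxd",abs(np.diff(J[2:],axis=0)).max().round(2),W[2].round(3))
E
```

```text
-0.02 66 -45 xxxxxxxxxxxxxxx [ 0.48 -0.02  1.97 -0.42  0.99 -0.39] [ 0.48  0.41  2.24 -0.96  0.43  0.29] [ 0.46  0.44  2.15 -0.86  0.45  0.16] [ 0.41  0.34  1.69 -0.43  0.89 -0.43] maxd 0.11 [0.457 0.161 0.045]
-0.02 70 -45 xxxxxxxxxxxxxxx [ 0.43 -0.01  1.94 -0.33  1.02 -0.5 ] [ 0.43  0.4   2.21 -0.74  0.42  0.02] [ 0.41  0.43  2.12 -0.66  0.46 -0.08] [ 0.37  0.35  1.65 -0.33  0.95 -0.53] maxd 0.09 [0.457 0.161 0.041]
-0.02 70 -35 xxxxxxxxxxxxxxx [ 0.38 -0.05  1.98 -0.27  0.96 -0.73] [ 0.38  0.38  2.26 -0.78  0.32 -0.14] [ 0.37  0.41  2.16 -0.66  0.36 -0.27] [ 0.34  0.32  1.69 -0.28  0.87 -0.75] maxd 0.11 [0.456 0.16  0.041]
-0.02 73 -45 xxxxxxxxxxxxxxx [ 0.38  0.    1.92 -0.27  1.04 -0.57] [ 0.38  0.4   2.19 -0.58  0.42 -0.16] [ 0.37  0.43  2.1  -0.52  0.47 -0.25] [ 0.35  0.35  1.62 -0.27  0.99 -0.59] maxd 0.07 [0.457 0.161 0.037]
-0.02 73 -35 xxxxxxxxxxxxxxx [ 0.34 -0.03  1.95 -0.22  0.99 -0.8 ] [ 0.34  0.39  2.23 -0.57  0.34 -0.38] [ 0.34  0.42  2.14 -0.49  0.39 -0.47] [ 0.32  0.33  1.65 -0.22  0.93 -0.81] maxd 0.08 [0.456 0.16  0.037]
-0.02 73 -20 xxxxxxxxxxxxxxx [ 0.26 -0.06  1.
[... 7183 characters left out ...]
0.92] [ 0.33  0.33  1.64 -0.11  0.95 -1.12] maxd 0.08 [0.443 0.195 0.034]
0.02 76 -10 xxxxxxxxxxxxxxx [ 0.31 -0.04  1.96 -0.06  0.99 -1.34] [ 0.31  0.37  2.24 -0.17  0.29 -1.21] [ 0.31  0.41  2.14 -0.14  0.35 -1.25] [ 0.3   0.32  1.65 -0.06  0.93 -1.35] maxd 0.09 [0.443 0.194 0.034]
0.02 76 0 xxxxxxxxxxxxxxx [ 0.26 -0.05  1.96  0.01  0.98 -1.6 ] [ 0.26  0.37  2.25  0.02  0.28 -1.62] [ 0.26  0.4   2.15  0.02  0.34 -1.61] [ 0.27  0.31  1.66  0.    0.92 -1.59] maxd 0.09 [0.444 0.192 0.034]
0.02 76 10 xxxxxxxxxxxxxxx [ 0.21 -0.05  1.97  0.07  0.99 -1.85] [ 0.21  0.37  2.25  0.21  0.29 -2.02] [ 0.22  0.4   2.16  0.17  0.35 -1.97] [ 0.23  0.31  1.66  0.07  0.93 -1.83] maxd 0.09 [0.444 0.19  0.034]
```

Run:
```python
from h import *
move_gripper(0.0)
q=quat(np.array([0,0,-1.]),SY)
p=lambda s,z: SC+s*SX+[0,0,z]
servo_line(np.array(current_position())+[0,0,.15],rate=.2)
move_ptp(p(.148,.36),q)
print(servo_line(p(.148,.145),q,rate=.15,contact_N=6),current_force())
c=capture("scene"); a=c["image"]
print(servo_line(p(.05,.145),q,rate=.05,contact_N=8),np.round(current_force(),2),np.round(current_position(),3))
b=capture("scene")["image"]
servo_line(p(.07,.145),q,rate=.1); servo_line(p(.07,.36),q,rate=.15)
sleep(.5); c=capture("scene"); P=pts(c)
m=(P[...,0]>.4)&(P[...,0]<.68)&(P[...,1]>-.3)&(P[...,1]<-.11)&(P[...,2]>.05)&(P[...,2]<.22)
print(np.percentile(P[m],[2,50,98],axis=0).round(3),current_clock(),current_finger_gap())
cr=[cv2.resize(i[100:310,140:340],(400,420)) for i in (b,c["image"])]; cv2.imwrite("pics/s1.png",np.hstack(cr))
```

```text
False [ 0.63671045  0.12981047 -0.79144562]
False [-0.41  0.6  -0.06] [ 0.567 -0.208  0.145]
[[ 0.443 -0.261  0.053]
 [ 0.524 -0.201  0.072]
 [ 0.579 -0.138  0.076]] 11.75 0.0001528637905649362
```

View pics/s1.png

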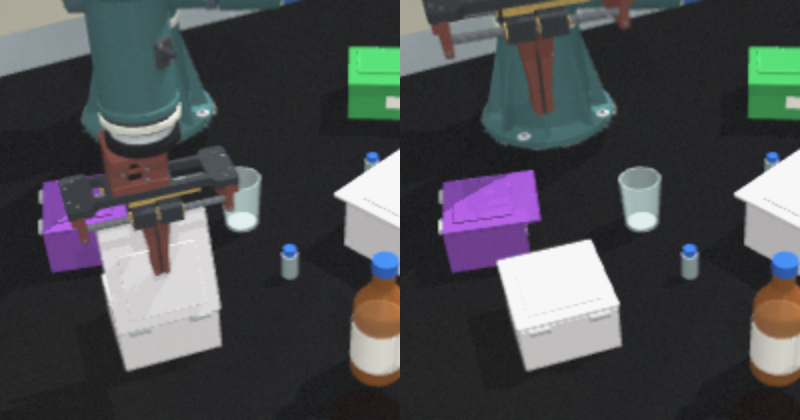

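The small lid is shut: right half at about (560,280), lid top at z≈72 mm, nothing else disturbed. Next is the wide lid.

Run:
```python
from h import *
A=np.deg2rad(73); q,h=wide_tool(A,np.deg2rad(-20))
W=wide_path(A,h,.134,0.,np.arange(.1,.61,.1))
move_ptp(W[0]+[0,0,.08],q); 
servo_line(W[0],q,rate=.2); print(servo_line(W[1],q,rate=.12,contact_N=6))
f0=np.array(current_force())
print(servo_line(W[2],q,rate=.05,contact_N=5))
print("under",np.round(current_force()-f0,2),np.round(np.array(current_position())-W[2],4))
a=capture("scene")["image"]; s=capture("side")["image"]
for w in W[3:]:
    r=servo_line(w,q,rate=.06,contact_N=9); print(r,np.round(current_force()-f0,2),np.round(current_position(),3))
    if r: break
c=capture("side"); P=pts(c)
cr=[cv2.resize(i[170:310,150:350],(400,280)) for i in (s,c["image"])]+[cv2.resize(i[130:270,250:450],(400,280)) for i in (a,capture("scene")["image"])]
cv2.imwrite("pics/w1.png",np.vstack([np.hstack(cr[:2]),np.hstack(cr[2:])])); print(current_clock())
```

```text
False
True
under [0.22 0.82 0.28] [-0.0055 -0.0018 -0.0005]
False [-3.93 -1.82  0.59] [0.446 0.175 0.066]
False [ 0.51  0.72 -0.15] [0.45  0.176 0.085]
False [-0.34  0.38  0.19] [0.451 0.177 0.101]
False [ 0.22 -0.52  0.95] [0.456 0.178 0.115]
False [-0.45 -0.02  0.72] [0.461 0.18  0.13 ]
False [ 0.13 -0.26 -0.54] [0.468 0.182 0.143]
19.475
```

View pics/w1.png

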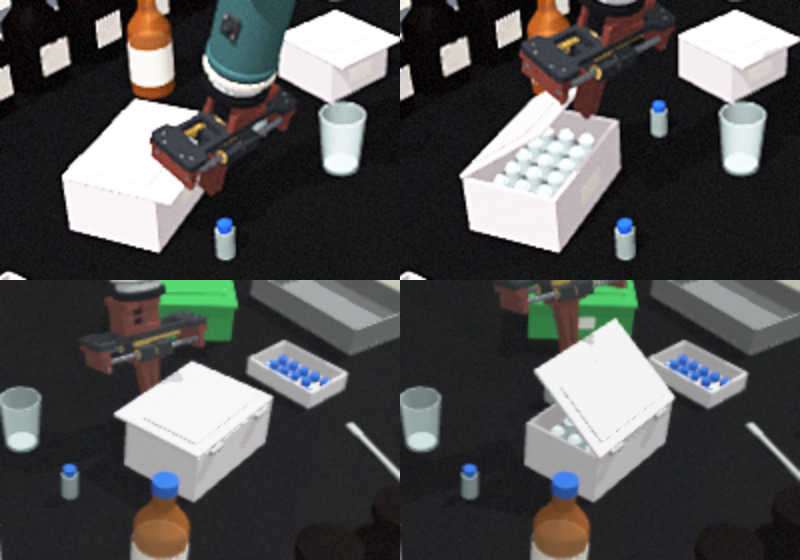

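The lid rides up on the finger at about 35° and the box has not moved. I'll continue past upright, reaching slightly deeper under the lid.

Run:
```python
from h import *
A=np.deg2rad(73); q,h=wide_tool(A,np.deg2rad(-20)); b=None
for t in np.arange(.7,1.81,.1):
    w=wide_tcp(t,A,h,max(.118,.134-.02*(t-.6)/.4),0.)
    r=servo_line(w,q,rate=.06,contact_N=9)
    if r: print("contact",t,np.round(current_force(),2)); break
    if abs(t-1.3)<.01: b=capture("side")["image"]
print(np.round(current_position(),3),np.round(current_force(),2),current_clock())
c=capture("side")["image"]
cr=[cv2.resize(i[110:310,130:350],(400,364)) for i in (b if b is not None else c,c)]; cv2.imwrite("pics/w2.png",np.hstack(cr))
```

```text
[0.604 0.221 0.187] [-0.18 -0.7   0.94] 23.8833
```

View pics/w2.png

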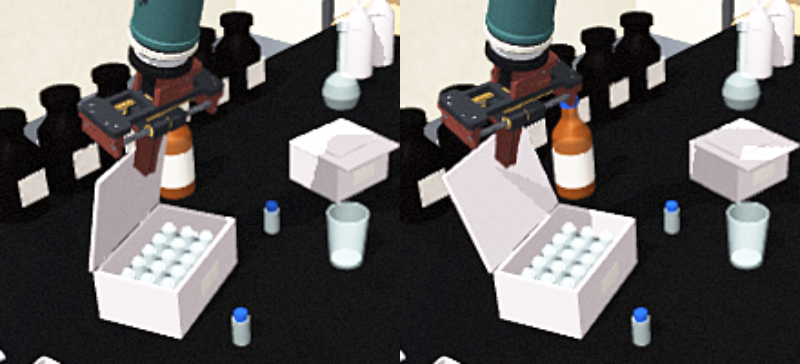

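The wide lid is leaning back past upright (right half at about (500,190)). Now back off forwards and up, then check.

Run:
```python
from h import *
p=np.array(current_position()); servo_line(p-.08*WX,rate=.1); servo_line(p-.10*WX+[0,0,.17],rate=.15); sleep(2)
print(current_clock(),np.round(current_force(),2))
out=[]
for n in("scene","side"):
    c=capture(n); P=pts(c); im=c["image"].astype(int); ok=(im.max(2)-im.min(2)<45)&(im.max(2)>60); out.append(cv2.resize(c["image"],(400,300)))
    L=(P-WH); x=L@WX; y=L@WY; z=L[...,2]
    m=ok&(x>-.03)&(x<.09)&(abs(y)<.085)&(z>.02)&(z<.14); q=P[m]
    for _ in range(4):
        k=q.mean(0); v=np.linalg.svd(q-k,full_matrices=False)[2][2]; q=q[abs((q-k)@v)<.005]
    v*=np.sign(v@WX); print(n,"wide lid angle",np.pi/2+np.arcsin(-v[2]),len(q))
    L=P-SC; m=ok&(abs(L@SX+.01)<.06)&(abs(L@SY)<.055)&(P[...,2]>.05)&(P[...,2]<.25); q=P[m]; print(" small top z",np.percentile(q[:,2],[5,50,95]).round(4), np.linalg.lstsq(np.c_[q[:,:2]@SX[:2],np.ones(len(q))],q[:,2],rcond=None)[0][0].round(3))
    for w in("vial_a","amber","beaker","cap_tray","carton","flask","scoop"):
        s=silhouettes(n,w); print(w,*[(round(i["conf"],2),np.nanmedian(P[i["region"]],axis=0).round(3).tolist()) for i in s if i["conf"]>.45])
cv2.imwrite("pics/end.png",np.hstack(out))
```

```text
28.175 [-0.08 -0.64  1.14]
scene wide lid angle 1.8986836068881665 598
 small top z [0.0699 0.0732 0.0759] 0.003
vial_a
amber (0.9, [0.725, -0.018, 0.093]) (0.54, [0.39, -0.015, 0.055])
beaker (0.75, [0.389, -0.013, 0.056])
cap_tray (0.72, [0.477, 0.456, 0.016])
carton (0.63, [0.45, -0.448, 0.034])
flask (0.94, [0.691, -0.446, 0.056])
scoop (0.74, [0.67, 0.416, 0.005])
side wide lid angle 1.9531173707561948 2264
 small top z [0.0678 0.0711 0.0741] 0.014
vial_a (0.64, [0.501, 0.001, 0.023]) (0.57, [0.608, 0.231, 0.142])
amber (0.86, [0.691, 0.012, 0.079]) (0.5, [0.499, -0.189, 0.071])
beaker (0.7, [0.365, 0.006, 0.055]) (0.7, [0.497, -0.188, 0.07])
cap_tray (0.62, [0.457, 0.451, 0.013])
carton (0.65, [0.421, -0.421, 0.03])
flask (0.92, [0.672, -0.432, 0.049])
scoop (0.71, [0.68, 0.417, 0.004])
```

View pics/end.png

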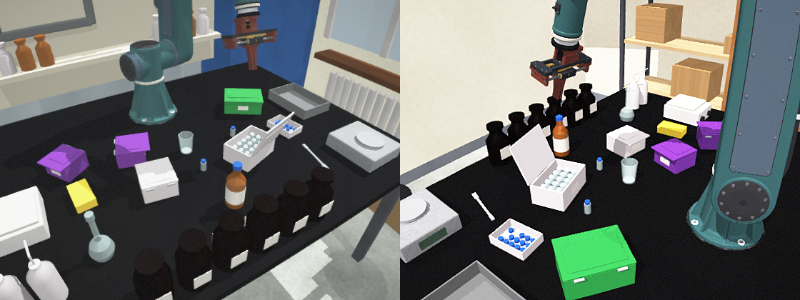

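The final view shows the wide box open at about (250,145) and the small box shut at about (157,180). The arm is clear and the bystanders are where they started.

```bash
python3 -c "
from bench import *
close_job()"
```

```text
the job is handed in; nothing more can be done
```

Both lids are done, and I handed the job in at about 28 s of the 64 s allowed. I tipped the small box's lid shut from behind with the closed fingers. I lifted the wide box's lid by its front lip and pushed it past upright, and it fell open on its own.

**Wide lid:** the side camera measured 1.95 rad. The scene camera measured 1.90 rad from a thinner, edge-on view. Both are above the required 1.85.

**Small lid:** it lies level with its top at about 72 mm, as expected when shut. The slope reads 0.003 from the scene camera and 0.014 from the side camera.

**Forces:** readings between strokes reached about 4 N, and the one stop was at the 5 N limit while sliding under the wide lip. That stop was about 6 mm short of target, and the lift worked anyway.

**Bystanders:**
- Where both pictures showed a comparable view, bottle, beaker, flask, tray, carton, scoop and the vial between the boxes read about the same as at the start, in at least one camera.
- The scene camera's final check missed that vial; the side camera found it in place.
- The vial in front of the wide box was checked only by eye, and it looks unmoved.

I didn't re-measure the box positions exactly; in the pictures both stand flat and in place. The arm was clear of everything.

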